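# Press spice-jar lids home on a cross-slide tray

## Task

Slide the jar tray (its orange cup is there to push it by), lifting no jar out, until the red lid is centred under the lid press, and push the press knob right down so that the lid is fully home; then do the same with the yellow lid, then with the blue one. Never work the press with anything but the next lid of that order centred under it, leave the white lids raised and all six jars standing in their compartments, and do not disturb the bottle, the can and the carton. Finish with the press knob up again and the tray at rest.

Things in the scene. Friction and masses are not known exactly. Their poses are not given: they have to be found in the camera images.
- press_axis (a point): On the vertical axis of the fixed lid press, at the underside of its raised rubber foot, 128 mm above the table. Axes: x from the robot-side cup to the press's column, y along the tray slide, z up. Column 50 x 44 mm, 180 tall, 190 mm from the axis at +x; from it an arm 30 mm wide, z 155-179, reaches to the axis (dark bush 44 mm across, z 152-182).
- knob_top (a point): Top centre of the press's black round push knob (42 mm across, 20 mm tall; top at 226 mm when up), straight above the foot (rubber, 28 mm across) on the press axis. Push it straight down with closed fingers.
- plunger (a joint): How far the plunger is pushed down: 0 up, 0.0155 m at its stop. Spring-returned: 4 N to start, about 8 N at the stop, plus about 4 N to move a lid. The foot meets a raised lid after about 7 mm and has it seated at about 15 mm.
- saddle (a joint): Cross slide carrying the tray along the station's x, -0.06 to 0.06 m, 0 where it starts (up to 30 mm off the press axis either way). Stays where it is left; about 2 N friction.
- tray (a joint): Tray's slide along the station's y, -0.105 to 0.105 m, 0 where it starts (up to 45 mm off the press axis either way). Stays where it is left; about 2 N friction.
- tray_center (a point): Middle of the inner floor of the light wooden tray (125 along x, 185 along y, walls 28 mm tall, 5 thick; floor 47 mm above the table). 2 x 3 compartments, centres at x -30, +30 and y -60, 0, +60 mm from here, in the station's axes. It rides on the two slides and carries the jars.
- cup (a point): Orange square push cup, open at the top, fixed to the tray 120 mm from its centre on the robot side (-x): inside 52 x 52 mm, walls 5 thick and 34 tall inside (rim 81 mm above the table), sides along the station's x and y. This point is the middle of its floor, 47 mm above the table. Closed fingertips in it push its walls, and so the tray, any horizontal way.
- lid_red (a joint): How far the red lid is pushed down on its jar: 0 as raised (8 mm proud), 0.008 m fully home. Stays where it is left; about 3.5 N to move.
- lid_yellow (a joint): The same for the yellow lid.
- lid_blue (a joint): The same for the blue lid.
- lid_white1 (a joint): The same for a white lid, which is to stay raised.
- lid_white2 (a joint): The same for a white lid, which is to stay raised.
- lid_white3 (a joint): The same for a white lid, which is to stay raised.
- top_red (a point): Centre of the top of the red lid (52 mm across, 16 mm tall) of a clear loose spice jar (52 mm across, 74 mm tall with the lid raised) standing in a tray compartment with about 1.5 mm play each way; 121 mm above the table when raised, 113 mm when home. Which compartment it is in varies.
- top_yellow (a point): Centre of the top of the yellow lid (52 mm across, 16 mm tall) of a clear loose spice jar (52 mm across, 74 mm tall with the lid raised) standing in a tray compartment with about 1.5 mm play each way; 121 mm above the table when raised, 113 mm when home. Which compartment it is in varies.
- top_blue (a point): Centre of the top of the blue lid (52 mm across, 16 mm tall) of a clear loose spice jar (52 mm across, 74 mm tall with the lid raised) standing in a tray compartment with about 1.5 mm play each way; 121 mm above the table when raised, 113 mm when home. Which compartment it is in varies.
- top_white1 (a point): Centre of the top of the white lid (52 mm across, 16 mm tall) of a clear loose spice jar (52 mm across, 74 mm tall with the lid raised) standing in a tray compartment with about 1.5 mm play each way; 121 mm above the table when raised, 113 mm when home. Which compartment it is in varies.
- top_white2 (a point): Centre of the top of the white lid (52 mm across, 16 mm tall) of a clear loose spice jar (52 mm across, 74 mm tall with the lid raised) standing in a tray compartment with about 1.5 mm play each way; 121 mm above the table when raised, 113 mm when home. Which compartment it is in varies.
- top_white3 (a point): Centre of the top of the white lid (52 mm across, 16 mm tall) of a clear loose spice jar (52 mm across, 74 mm tall with the lid raised) standing in a tray compartment with about 1.5 mm play each way; 121 mm above the table when raised, 113 mm when home. Which compartment it is in varies.
- oil: Bystander: green oil bottle, 68 mm across, 230 mm tall, standing beside the press; origin at the centre of its underside.
- can: Bystander: red-labelled food can, 74 mm across, 110 mm tall, standing beside the press; origin at the centre of its underside.
- carton: Bystander: blue and brown carton, 60 x 150 x 190 mm tall (x, y, z), standing beside the press; origin at the centre of its underside.

How it is judged:
By the outcome, as a careful person would: the job done as asked, in the order asked, and still so for the second after the job is handed in, with the robot touching nothing.
It also fails if it takes over 67 s, if anything falls off the work surface, if the arm or the gripper's body presses on something with over 40 N, if the wrist force passes 120 N, or if a joint passes its speed limit or range.

## Robot

A 6-joint arm with a two-finger parallel gripper is mounted at the origin on the work surface. World frame = base frame: x ahead of the robot, y to its left, z up, the work surface at z = 0. Lengths are in m, angles in rad, forces in N, time in s.
With the tool pointing down it reaches from about 0.275 to 0.875 m from the base axis. Payload 12.5 kg.
Tool frame: the origin (TCP) lies between the finger pads; the fingertips stand 11 mm ahead of it and the grasp point (between the pads) lies 8 mm behind it; z points along the fingers, y is the line along which they close (so a half turn about z gives the same grasp; the last joint's range is limited). The gripper opens to 85 mm and grips with 20 to 120 N. Pads are 22 mm wide; open, the fingers measure 114 mm over their backs; the gripper's body (76 mm by 85 mm) begins 54 mm behind the grasp point. The pads swing forward as they close: fully open they stand 13 mm farther back than shut.
Start: joints at [-1.414, 0.351, 1.652, -0, 1.139, -0.085], TCP at [0.132, -0.534, 0.242] pointing down, gripper open.
Joint ranges: [-2.75, 2.75], [-0.79, 2.1], [0.01, 2.65], [-1.57, 4.71], [0.07, 3.14], [-2.87, 2.87]. Speed limits (rad/s): [2.22, 2.22, 2.79, 3.14, 3.14, 3.14].

## Interface

Orientations are given as [roll, pitch, yaw] about the fixed x, y, z axes, in that order (R = Rz(yaw) Ry(pitch) Rx(roll)).
In Python, from plant import env, get_image gives the robot as it stands.
- The arm moves only by the tool move_arm, never from a script. Its arguments are lists of equal length, an entry for each row: "delta_pos": the shift along the tool's x, y, z normalised to -1 to 1, where 1 is 1 m, a list of three; "turn": the turn, a rotation vector about the tool's x, y, z normalised to -1 to 1, where 1 is pi rad, a list of three. A call has 1 to 8 rows; each row is the pose to reach, as a shift and turn from the pose commanded when the call began, along the tool's axes at that moment, turning the shorter way round; what a row does not reach only later rows make up. A row lasts 1/12 s, in which the tool goes at most 41.7 mm and 7.16 degrees, less where a joint would pass 70% of its speed; a pose out of reach is approached as far as the arm can. A call with a number of a shift or a turn outside -1 to 1 is refused whole. A call with a gripper value outside its range is refused whole. "grip" is the opening, from 0 (shut) to 1 (fully open), set as the call begins (left out, the last holds). The fingers move at their own pace and stop on an object; "force" is the grip in N (left out, the last holds). Time passes only in rows, so rows that repeat a pose let the fingers close. It gives the time, the measured TCP pose, the force, the opening and the grip force at its end, in the units of the state.
- env.state(): the state, without advancing time (a new reading comes with each control period).
- get_image(name): name is "scene" or "top"; returns a dict with "img" (480x640x3 uint8, red, green, blue), "z_map" (480x640 float32, m along the optical axis (not along the pixel's ray), 0 where there is no reading), "K" (3x3 intrinsics, pixels), "view" (4x4, takes a point from world to camera coordinates). Camera axes: x right, y down, z forward; pixel columns grow to the right and rows downward; lengths in m; the calibration is good to about 2 mm. A picture is of the moment at which its call begins.
- env.hand_in(): hands the job in; it is judged then, once.
The state is a dict: "t": time; "joints": joint angles; "dq": joint speeds; "joint_efforts": joint torques, N m; "tcp_pos": TCP position; "tool_rot": TCP orientation; "force": force on the tool from outside, world axes, zero at the start; "wrist_torque": the same for the moment, N m; "finger_gap": finger opening in m; "grasp_force": force on a finger pad.
Only numpy, scipy, OpenCV 4.12 (cv2) and the standard library are available. Lean on these libraries where they do the work, as an engineer would, in place of code of your own. Each camera call takes 0.05 s, during which the arm holds its last target. There are 200 camera calls.

## Working session

There is one attempt and no reset: what is moved stays moved. The work goes in short steps, Python scripts to look and compute and a tool call to move; the robot and the scene stay as the last step left them, time stands still between calls to the robot, and variables do not carry over. Pictures are saved under pics/ and viewed, at most 10 in all, crops included, and the job is handed in when it is done.

Besides the shell and the picture viewer there is one more tool, called as a command line: name --argument value ..., lists and objects as JSON in quotes. move_arm: Moves the arm, as the interface text tells. Scaled input: -1 to 1 covers 1 m each way for a shift and pi rad each way for a turn. Its arguments: {"type":"object","properties":{"delta_pos":{"type":"array"},"turn":{"type":"array"},"grip":{"type":"number"},"force":{"type":"number"}},"required":["delta_pos","turn"]}

```bash
mkdir -p pics; ls; python3 - <<'E'
from plant import env,get_image
import cv2,numpy as np
s=env.state();print(s)
for n in("scene","top"):
    d=get_image(n);cv2.imwrite(f"pics/{n}0.png",d["img"][:,:,::-1]);np.savez(f"{n}0.npz",**d);print(d["K"],d["view"])
E
```

```text
pics
{'t': 0.0, 'joints': array([-1.41359163e+00,  3.51269130e-01,  1.65244607e+00, -2.72282502e-05,
        1.13908994e+00, -8.46289302e-02]), 'dq': array([ 1.47665079e-03, -1.52116583e-03,  1.15895192e-03, -1.42573348e-05,
       -1.12769119e-03, -2.00050679e-03]), 'joint_efforts': array([-1.89574617e-03, -5.06107593e+01, -2.91399425e+01, -2.10855287e-04,
        4.64199096e-03,  1.36304254e-05]), 'tcp_pos': array([ 0.13166773, -0.5336705 ,  0.24173204]), 'tool_rot': array([-3.14038242e+00, -7.78606303e-05,  2.41844992e-01]), 'force': array([-0.65240888,  0.20645251,  0.00466145]), 'wrist_torque': array([ 0.04177805, -0.01621184,  0.01440349]), 'grasp_force': 0.0, 'finger_gap': 0.08505240018669231}
[[448.29322107   0.         320.62909788]
 [  0.         448.29322107 241.71227237]
 [  0.           0.           1.        ]] [[-0.45969206  0.88792431  0.01654166  0.267081  ]
 [ 0.49063855  0.26944864 -0.82865629 -0.14881023]
 [-0.74024119 -0.37281074 -0.5595133   1.4450025 ]
 [ 0.          0.          0.          1.        ]]
[[570.90746247   0.         311.67893409]
 [  0.         570.90746247 238.54123902]
 [  0.           0.           1.        ]] [[ 0.0082138  -0.99995673 -0.0043664   0.01575983]
 [-0.9774301  -0.0071068  -0.21113952  0.61275274]
 [ 0.21109936  0.00600211 -0.97744618  1.16676929]
 [ 0.          0.          0.          1.        ]]
```

View pics/scene0.png

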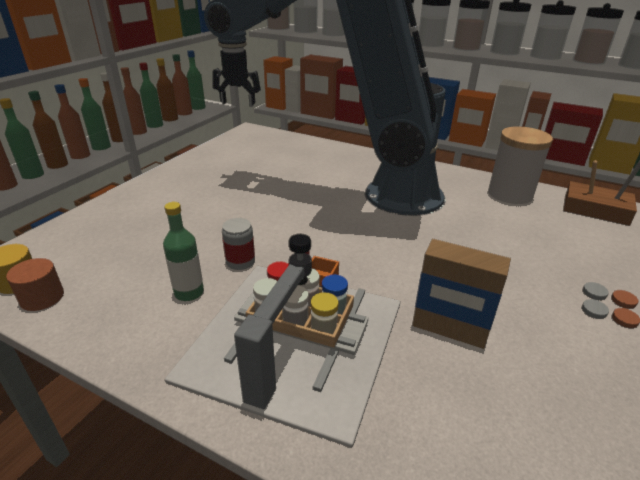

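View pics/top0.png

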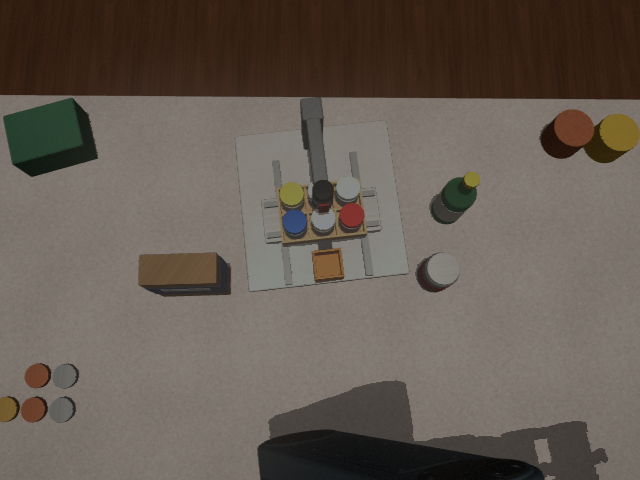

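The scene view shows the press with its knob at about (300,243) and the tray beneath it. In the top view the knob is at (322,188), the cup at (328,265), red at (351,215), yellow at (291,195) and blue at (295,222); the other three lids are white. The bottle, can and carton stand clear of the cup.

```bash
cat > h.py <<'E'
import numpy as np,cv2
def cloud(d):
    K,V,z=d["K"],d["view"],d["z_map"]
    v,u=np.mgrid[:480,:640]
    c=np.stack([(u-K[0,2])/K[0,0]*z,(v-K[1,2])/K[1,1]*z,z],-1)
    P=(c-V[:3,3])@V[:3,:3]; P[z==0]=np.nan
    return P
def ray(d,u,v,h):
    K,V=d["K"],d["view"]
    r=V[:3,:3].T@np.array([(u-K[0,2])/K[0,0],(v-K[1,2])/K[1,1],1]); o=-V[:3,:3].T@V[:3,3]
    return o+r*(h-o[2])/r[2]
def rays(d,us,vs,h): return np.array([ray(d,u,v,h)[:2] for u,v in zip(us,vs)])
HUE=dict(red=[(0,8),(172,180)],yellow=[(22,36)],blue=[(105,130)],orange=[(8,20)])
def cmask(d,c,zlo,zhi,roi=None,smin=110):
    hsv=cv2.cvtColor(d["img"],cv2.COLOR_RGB2HSV);P=cloud(d)
    m=np.zeros((480,640),bool)
    for a,b in HUE[c]: m|=(hsv[...,0]>=a)&(hsv[...,0]<=b)
    m&=(hsv[...,1]>smin)&(P[...,2]>zlo)&(P[...,2]<zhi)&(np.hypot(P[...,0]-.52,P[...,1])<.2)
    n,l,st,_=cv2.connectedComponentsWithStats(m.astype(np.uint8))
    if n<2: return m&False
    return l==1+st[1:,4].argmax()
def circ(d,m,h):
    v,u=np.nonzero(m);p=rays(d,u,v,h).astype(np.float32)
    c,r=cv2.minEnclosingCircle(p);return np.r_[c,r,len(p)]
def rect(d,m,h):
    v,u=np.nonzero(m);p=(rays(d,u,v,h)*1000).astype(np.float32)
    return cv2.minAreaRect(p)
E
python3 - <<'E'
from h import *
np.set_printoptions(precision=4,suppress=True)
for n in("top","scene"):
    d=dict(np.load(n+"0.npz"));P=cloud(d)
    for c in("red","yellow","blue"):
        m=cmask(d,c,.113,.13);print(n,c,circ(d,m,.121),np.nanmedian(P[m],0))
    m=cmask(d,"orange",.04,.09);print(n,"cup px",m.sum(),np.nanmax(P[m][:,2]))
    m=cmask(d,"orange",.076,.088);print("cup",m.sum(),rect(d,m,.081))
    g=d["img"].max(2)
    near=np.hypot(P[...,0]-.55,P[...,1])<.2
    k=(P[...,2]>.219)&(P[...,2]<.233)&near&(g<70)
    print("knob",circ(d,k,.226),np.nanmedian(P[k],0))
    a=(P[...,2]>.173)&(P[...,2]<.186)&near
    print("arm",a.sum(),rect(d,a,.179))
    w=(P[...,2]>.115)&(P[...,2]<.127)&near&(g>110)
    nn,l,st,ce=cv2.connectedComponentsWithStats(w.astype(np.uint8))
    for i in range(1,nn):
        if st[i,4]>60: print("lid",ce[i],circ(d,l==i,.121))
    for nm,x,y in(("near table",.45,0),):
        t=(np.abs(P[...,0]-.3)<.05)&(np.abs(P[...,1])<.1);print(n,"table z",np.nanmedian(P[t][:,2]))
E
```

```text
top red [  0.6517  -0.0617   0.0263 468.    ] [ 0.6521 -0.0613  0.1198]
top yellow [  0.6962   0.0641   0.0255 345.    ] [0.6923 0.0619 0.1198]
top blue [  0.6379   0.0565   0.0252 437.    ] [0.6379 0.0569 0.12  ]
top cup px 844 0.08668456059905477
cup 235 ((555.9180297851562, -13.476394653320312), (62.06124496459961, 60.87467575073242), 6.864742755889893)
knob [  0.6728  -0.0003   0.021  348.    ] [ 0.673  -0.0012  0.2246]
arm 402 ((700.0774536132812, 0.05168914794921875), (100.2777099609375, 42.0157470703125), 2.135650873184204)
lid [347.7318 186.9153] [  0.7123  -0.0546   0.0253 425.    ]
lid [291.0117 193.0771] [  0.6974   0.0643   0.0254 428.    ]
lid [351.4332 214.2765] [  0.6532  -0.0619   0.0252 434.    ]
lid [323.1441 219.6529] [  0.6456  -0.0026   0.0254 340.    ]
lid [294.4912 220.995 ] [  0.638    0.0564   0.0244 397.    ]
top table z -0.00036648175774172726
scene red [  0.6568  -0.0595   0.0303 267.    ] [ 0.6586 -0.0635  0.1222]
scene yellow [  0.6972   0.067    0.027  275.    ] [0.6935 0.0632 0.1226]
scene blue [  0.6429   0.0619   0.0297 391.    ] [0.6446 0.0611 0.1223]
scene cup px 420 0.08457992058036848
cup 129 ((548.5581665039062, -12.245792388916016), (48.146240234375, 62.90802764892578), 6.044501781463623)
knob [  0.6816   0.0033   0.0246 266.    ] [0.6822 0.005  0.2271]
arm 603 ((699.7140502929688, 7.469978332519531), (109.52275848388672, 45.93198013305664), 14.894523620605469)
lid [276.7531 268.2305] [  0.6536  -0.0635   0.0259 243.    ]
lid [313.0885 276.115 ] [  0.6409   0.0082   0.0217 113.    ]
lid [334.6154 282.1662] [  0.6375   0.0578   0.0252 325.    ]
lid [263.4483 285.8862] [  0.7135  -0.0548   0.0264 290.    ]
lid [302.7647 296.1529] [ 0.7044  0.0221  0.0188 85.    ]
lid [324.0665 301.5025] [  0.6984   0.0648   0.0265 406.    ]
scene table z 0.002184738867085336
```

```bash
python3 - <<'E'
from h import *
np.set_printoptions(precision=4,suppress=True)
a=dict(np.load("top0.npz"));b=dict(np.load("scene0.npz"))
def crop(d,x,y,w,h,s): return cv2.resize(np.clip(d["img"][y:y+h,x:x+w,::-1].astype(float)*1.6,0,255).astype(np.uint8),None,fx=s,fy=s,interpolation=cv2.INTER_CUBIC)
i=crop(a,275,90,100,150,4)   # 400x600
j=crop(b,255,225,100,150,4)
cv2.imwrite("pics/c1.png",np.hstack([i,j]))
for n,d in(("top",a),("scene",b)):
    P=cloud(d);near=(np.hypot(P[...,0]-.75,P[...,1])<.2)
    # highest-region columns: column top, x>.8
    c=(P[...,2]>.172)&(P[...,2]<.187)&near&(P[...,0]>.8)
    print(n,"col",c.sum(),rect(d,c,.18))
    k=(P[...,2]>.2)&near; v,u=np.nonzero(k);print("knob px",u.min(),u.max(),v.min(),v.max())
E
```

```text
top col 724 ((841.43603515625, 20.839099884033203), (89.1070556640625, 43.68538284301758), 6.883100986480713)
knob px 312 333 180 201
scene col 1097 ((846.3058471679688, 23.981868743896484), (99.62512969970703, 47.01217269897461), 8.457942962646484)
knob px 288 310 233 253
```

View pics/c1.png

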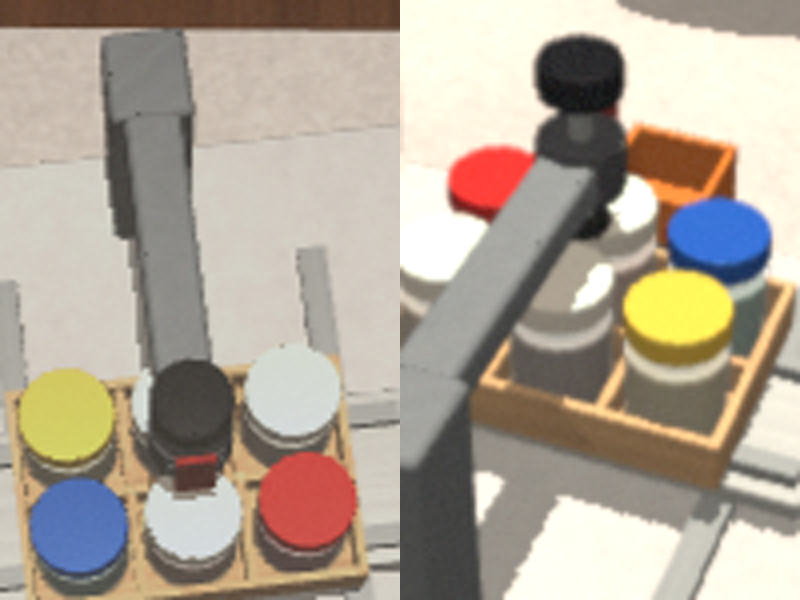

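The crop shows the knob's top face centred at about (322.6,189.4) in the top view and (299.5,239.7) in the scene view. The column's top face is centred at about (311.5,108.6) in the top view.

```bash
python3 - <<'E'
from h import *
np.set_printoptions(precision=4,suppress=True)
a=dict(np.load("top0.npz"));b=dict(np.load("scene0.npz"))
print(ray(a,322.6,189.2,.226),ray(b,299.5,239.7,.226))
c=ray(a,311.5,108.6,.18);print(c, c[:2]-.19*np.array([.9921,.1253]))
# bush top face z=.182 in scene: crop ellipse
print("cup scene", )
for d in(a,b):
    P=cloud(d);k=(P[...,2]>.223)&(P[...,2]<.231)&(np.hypot(P[...,0]-.68,P[...,1])<.05)
    print(np.nanmean(P[k],0),k.sum())
print(np.linalg.inv(b["view"])[:3,3],np.linalg.inv(a["view"])[:3,3])
R=dict(red=(.6522,-.0618),yellow=(.6970,.0643),blue=(.638,.0565),w=(.7123,-.0546))
ex=np.array([.9921,.1253]);ey=np.array([-.1253,.9921])
ctr=np.mean(list(R.values()),0);print("ctr",ctr,"cup",ctr-.12*ex)
for k,p in R.items(): print(k,(np.array(p)-ctr)@ex,(np.array(p)-ctr)@ey)
E
```

```text
[ 0.6743 -0.0005  0.226 ] [0.6765 0.0019 0.226 ]
[0.8609 0.0224 0.18  ] [ 0.6724 -0.0014]
cup scene
[ 0.6742 -0.0003  0.2253] 273
[0.6788 0.003  0.2271] 247
[1.2654 0.3417 0.6808] [0.3525 0.0131 1.2699]
ctr [0.6749 0.0011] cup [ 0.5558 -0.0139]
red -0.030377237499999998 -0.059561912499999994
yellow 0.02986917249999995 0.05992845749999999
blue -0.02964206749999999 0.0595827775
w 0.030150132500000038 -0.059949322500000006
```

```bash
cat > go.py <<'E'
import sys,numpy as np
from scipy.spatial.transform import Rotation as R
from plant import env
def tool(target,yaw=.1257):
    s=env.state();M=R.from_euler("xyz",s["tool_rot"]);T=R.from_euler("xyz",[np.pi,0,yaw])
    return s["tcp_pos"],M.inv().apply(np.array(target)-s["tcp_pos"]),(M.inv()*T).as_rotvec()/np.pi
if __name__=="__main__":
    for r in tool([float(v) for v in sys.argv[1:4]]): print(np.round(r,4))
E
python3 go.py .5558 -.0139 .2
```

```text
[ 0.1317 -0.5337  0.2418]
[ 0.5362 -0.4031  0.0423]
[-0.0003 -0.      0.0369]
```

move_arm --delta_pos '[[0.536,-0.403,0.042],[0.536,-0.403,0.042],[0.536,-0.403,0.042],[0.536,-0.403,0.042],[0.536,-0.403,0.042],[0.536,-0.403,0.042],[0.536,-0.403,0.042],[0.536,-0.403,0.042]]' --turn '[[0,0,0.037],[0,0,0.037],[0,0,0.037],[0,0,0.037],[0,0,0.037],[0,0,0.037],[0,0,0.037],[0,0,0.037]]' --grip 0

```text
t: 0.77
tcp_pos: [0.3428, -0.2744, 0.2213]
tool_rot: [-3.142, -0.0, 0.125]
force: [0.6, -0.0, 0.1]
finger_gap: 0.0
grasp_force: 0.0
```

```bash
python3 go.py .5558 -.0139 .2
```

```text
[ 0.3428 -0.2744  0.2213]
[ 0.2439 -0.2318  0.0213]
[-0.     -0.     -0.0002]
```

move_arm --delta_pos '[[0.244,-0.232,0.021],[0.244,-0.232,0.021],[0.244,-0.232,0.021],[0.244,-0.232,0.021],[0.244,-0.232,0.021],[0.244,-0.232,0.021],[0.244,-0.232,0.021],[0.244,-0.232,0.021]]' --turn '[[0,0,0],[0,0,0],[0,0,0],[0,0,0],[0,0,0],[0,0,0],[0,0,0],[0,0,0]]'

```text
t: 1.43
tcp_pos: [0.5533, -0.0165, 0.2003]
tool_rot: [-3.142, 0.0, 0.126]
force: [-0.5, -1.0, -0.5]
finger_gap: 0.0
grasp_force: 0.0
```

```bash
python3 go.py .5558 -.0139 .065
```

```text
[ 0.5533 -0.0165  0.2003]
[ 0.0028 -0.0023  0.1353]
[-0.      0.0001  0.    ]
```

move_arm --delta_pos '[[0.001,-0.001,0.03],[0.001,-0.001,0.06],[0.001,-0.001,0.09],[0.001,-0.001,0.12],[0.001,-0.001,0.135],[0.001,-0.001,0.135]]' --turn '[[0,0,0],[0,0,0],[0,0,0],[0,0,0],[0,0,0],[0,0,0]]'

```text
t: 1.93
tcp_pos: [0.5512, -0.0172, 0.0622]
tool_rot: [-3.14, 0.006, 0.126]
force: [-0.7, -0.5, 0.5]
finger_gap: 0.0
grasp_force: 0.0
```

```bash
python3 go.py .5558 -.0139 .065
```

```text
[ 0.5512 -0.0172  0.0622]
[ 0.0049 -0.0027 -0.0028]
[-0.0005  0.0019 -0.    ]
```

move_arm --delta_pos '[[0.01,-0.01,-0.002],[0.017,-0.02,-0.002],[0.024,-0.03,-0.002],[0.031,-0.04,-0.002],[0.037,-0.05,-0.002],[0.043,-0.06,-0.002],[0.046,-0.068,-0.002],[0.046,-0.068,-0.002]]' --turn '[[0,0,0],[0,0,0],[0,0,0],[0,0,0],[0,0,0],[0,0,0],[0,0,0],[0,0,0]]'

```text
t: 2.6
tcp_pos: [0.591, 0.0577, 0.0678]
tool_rot: [-3.141, -0.001, 0.127]
force: [-1.2, 0.4, 1.1]
finger_gap: -0.0002
grasp_force: 0.0
```

```bash
cat > look.py <<'E'
import sys
from h import *; from plant import env,get_image
np.set_printoptions(precision=4,suppress=True)
A=np.array([.6748,.0003]);ex=np.array([.9921,.1253]);ey=np.array([-.1253,.9921])
d=get_image("top");P=cloud(d)
st=lambda p:np.array([(p-A)@ex,(p-A)@ey])*1000
for c in("red","yellow","blue"):
    for h,lo,hi in((.121,.1165,.126),):
        m=cmask(d,c,.106,.13)
        z=np.nanmedian(P[m][:,2]);h=.121 if z>.1165 else .113
        m=cmask(d,c,h-.006,h+.006);q=circ(d,m,h);print(c,"z%.4f"%z,"px",m.sum(),"r%.4f"%q[2],"station mm",st(q[:2]))
g=d["img"].max(2)
w=(P[...,2]>.106)&(P[...,2]<.127)&(np.hypot(P[...,0]-.67,P[...,1])<.2)&(g>110)&(np.ptp(d["img"].astype(int),axis=2)<40)
n,l,s,ce=cv2.connectedComponentsWithStats(w.astype(np.uint8))
for i in range(1,n):
    if s[i,4]>150:
        q=circ(d,l==i,.121);print("white z%.4f"%np.nanmedian(P[l==i][:,2]),"r%.4f"%q[2],st(q[:2]))
s=env.state();p=s["tcp_pos"];print("tcp",p,"station",st(p[:2]),"F",s["force"],"t",s["t"])
if len(sys.argv)>1: cv2.imwrite(sys.argv[1],np.hstack([d["img"][60:320,200:460,::-1],get_image("scene")["img"][200:460,180:440,::-1]]))
E
python3 look.py pics/l1.png
```

```text
red z0.1196 px 69 r0.0179 station mm [ -9.0457 -18.8622]
  return np.nanmean(a, axis, out=out, keepdims=keepdims)
Traceback (most recent call last):
  File "look.py", line 11, in <module>
    m=cmask(d,c,h-.006,h+.006);q=circ(d,m,h);print(c,"z%.4f"%z,"px",m.sum(),"r%.4f"%q[2],"station mm",st(q[:2]))
                                 ~~~~^^^^^^^
  File "h.py", line 24, in circ
    c,r=cv2.minEnclosingCircle(p);return np.r_[c,r,len(p)]
        ~~~~~~~~~~~~~~~~~~~~~~^^^
cv2.error: OpenCV(4.12.0) /io/opencv/modules/imgproc/src/shapedescr.cpp:201: error: (-215:Assertion failed) count >= 0 && (depth == CV_32F || depth == CV_32S) in function 'minEnclosingCircle'
```

```bash
sed -i 's/P\[...,0\]-.52,P\[...,1\])<.2)/P[...,0]-.67,P[...,1])<.2)/' h.py; cat > look.py <<'E'
import sys
from h import *; from plant import env,get_image
np.set_printoptions(precision=1,suppress=True)
A=np.array([.6748,.0003]);ex=np.array([.9921,.1253]);ey=np.array([-.1253,.9921])
st=lambda p:np.array([(p-A)@ex,(p-A)@ey])*1000
ims=[]
for n,off in(("top",0),("scene",.0015)):
    d=get_image(n);P=cloud(d);ims.append(d["img"])
    bright=d["img"].max(2)>110
    for c in("red","yellow","blue"):
        m=cmask(d,c,.104,.13)&bright
        if m.sum()<50: continue
        z=np.nanmedian(P[m][:,2])-off;h=.121 if z>.1165 else .113
        m&=abs(P[...,2]-off-h)<.006
        if m.sum()<50: continue
        q=circ(d,m,h);print(n,c,"z%.4f"%z,"px",m.sum(),"r%.4f"%q[2],"station mm",st(q[:2]))
    w=(P[...,2]>.104)&(P[...,2]<.127)&(np.hypot(P[...,0]-.67,P[...,1])<.2)&bright&(np.ptp(d["img"].astype(int),axis=2)<40)
    k,l,s,ce=cv2.connectedComponentsWithStats(w.astype(np.uint8))
    for i in range(1,k):
        if s[i,4]>80:
            q=circ(d,l==i,.121);print(n,"white z%.4f"%(np.nanmedian(P[l==i][:,2])-off),"r%.4f"%q[2],st(q[:2]))
    m=cmask(d,"orange",.076,.088)
    if m.sum()>30: r=rect(d,m,.081);print(n,"cup",st(np.array(r[0])/1000),np.array(r[1]))
s=env.state();p=s["tcp_pos"];print("tcp",p*1000,"station",st(p[:2]),"F",s["force"],"t",s["t"])
if len(sys.argv)>1: cv2.imwrite(sys.argv[1],np.hstack([ims[0][60:320,200:460,::-1],ims[1][200:460,180:440,::-1]]))
E
python3 look.py pics/l1.png
```

```text
top red z0.1201 px 55 r0.0166 station mm [ -8.1 -20. ]
top yellow z0.1199 px 407 r0.0254 station mm [ 57.4 116.1]
top white z0.1197 r0.0262 [56.5 56.1]
scene yellow z0.1210 px 478 r0.0267 station mm [ 58.3 117.5]
scene blue z0.1212 px 323 r0.0252 station mm [ -2.1 117.6]
scene white z0.1209 r0.0268 [-0.9 56.8]
scene white z0.1210 r0.0228 [57.9  2.2]
scene white z0.1210 r0.0283 [56.6 56.8]
tcp [590.3  55.9  67.5] station [-76.9  65.7] F [ 0.3  0.1 -0.1] t 2.75
```

View pics/l1.png

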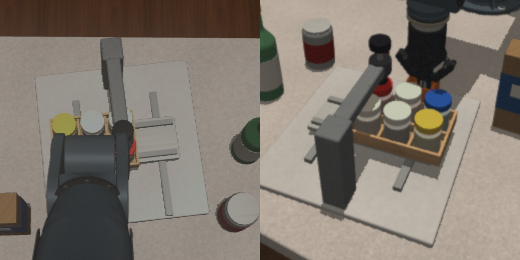

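The left half (top view) shows the arm over the cup and hiding red. The right half (scene view) shows every jar upright and red at about (380,85), nearly under the press, so it is about 3 mm short in both directions.

move_arm --delta_pos '[[0.001,-0.001,0],[0.002,-0.002,0],[0.0025,-0.003,0],[0.0025,-0.003,0],[0.0025,-0.003,0]]' --turn '[[0,0,0],[0,0,0],[0,0,0],[0,0,0],[0,0,0]]'

```text
t: 3.17
tcp_pos: [0.5924, 0.0589, 0.0676]
tool_rot: [-3.142, 0.001, 0.125]
force: [-1.0, -1.2, -1.7]
finger_gap: -0.0003
grasp_force: 0.8
```

```bash
python3 look.py
```

```text
top red z0.1202 px 59 r0.0179 station mm [ -9.  -18.9]
top yellow z0.1198 px 396 r0.0255 station mm [ 58.1 116.1]
top white z0.1200 r0.0258 [57.5 56.7]
scene yellow z0.1210 px 476 r0.0265 station mm [ 58.9 117.9]
scene blue z0.1211 px 311 r0.0253 station mm [ -1.6 117.7]
scene white z0.1210 r0.0268 [-0.8 57.7]
scene white z0.1211 r0.0231 [58.8  2.8]
scene white z0.1211 r0.0274 [58.4 57.6]
scene cup [-72.6  81.8] [14.8 38. ]
tcp [592.4  59.   67.6] station [-74.4  68.5] F [-1.7 -0.8 -0.3] t 3.2667
```

move_arm --delta_pos '[[0.001,-0.001,0],[0.0015,-0.002,0],[0.0015,-0.0025,0],[0.0015,-0.0025,0],[0.0015,-0.0025,0]]' --turn '[[0,0,0],[0,0,0],[0,0,0],[0,0,0],[0,0,0]]'

```text
t: 3.68
tcp_pos: [0.5939, 0.0619, 0.0677]
tool_rot: [-3.142, -0.0, 0.126]
force: [-0.0, -1.1, -1.6]
finger_gap: -0.0003
grasp_force: 1.2
```

```bash
python3 look.py
```

```text
top yellow z0.1197 px 403 r0.0258 station mm [ 59.7 117. ]
top white z0.1195 r0.0258 [59.6 57.3]
scene yellow z0.1210 px 477 r0.0264 station mm [ 60.8 119. ]
scene blue z0.1212 px 312 r0.0252 station mm [  0.6 118.4]
scene white z0.1210 r0.0267 [ 1.5 58.2]
scene white z0.1209 r0.0231 [60.8  2.5]
scene white z0.1209 r0.0285 [59.6 57.4]
scene cup [-70.1  82.1] [15.8 38. ]
tcp [593.9  61.8  67.7] station [-72.6  71.1] F [-0.3  0.2 -0.8] t 3.7833
```

move_arm --delta_pos '[[0,-0.001,0],[0,-0.002,0],[0,-0.002,0],[0,-0.002,0],[-0.014,0.008,0],[-0.014,0.008,-0.03],[-0.014,0.008,-0.07],[-0.014,0.008,-0.11]]' --turn '[[0,0,0],[0,0,0],[0,0,0],[0,0,0],[0,0,0],[0,0,0],[0,0,0],[0,0,0]]'

```text
t: 4.45
tcp_pos: [0.5803, 0.0521, 0.1787]
tool_rot: [-3.141, 0.002, 0.125]
force: [0.4, 0.9, 0.2]
finger_gap: -0.0004
grasp_force: 0.0
```

move_arm --delta_pos '[[-0.02,0,-0.04],[-0.06,0,-0.08],[-0.1,0,-0.12],[-0.14,0,-0.12],[-0.18,0,-0.12],[-0.2,0,-0.12],[-0.2,0,-0.12]]' --turn '[[0,0,0],[0,0,0],[0,0,0],[0,0,0],[0,0,0],[0,0,0],[0,0,0]]'

```text
t: 5.03
tcp_pos: [0.3773, 0.027, 0.2983]
tool_rot: [-3.141, -0.0, 0.126]
force: [0.9, -0.1, 0.7]
finger_gap: 0.0001
grasp_force: 0.0
```

```bash
python3 look.py pics/l2.png
```

```text
top red z0.1195 px 72 r0.0255 station mm [-1.  -0.6]
top yellow z0.1198 px 421 r0.0257 station mm [ 59.9 119.1]
top blue z0.1199 px 403 r0.0246 station mm [  0.4 119.2]
top white z0.1198 r0.0257 [60.1 59.3]
top white z0.1199 r0.0257 [ 0.  59.5]
top cup [-89.6  60.8] [62.  60.7]
scene yellow z0.1210 px 472 r0.0263 station mm [ 60.8 120.4]
scene blue z0.1211 px 359 r0.0250 station mm [  0.3 120.7]
scene white z0.1210 r0.0267 [ 1.  60.1]
scene white z0.1208 r0.0212 [60.2  9.4]
scene white z0.1209 r0.0274 [60.6 59.4]
scene cup [-93.5  62.8] [56.1 63.6]
tcp [381.9  27.  298.6] station [-287.2   63.2] F [-0.1  0.6  0.9] t 5.1333
```

View pics/l2.png

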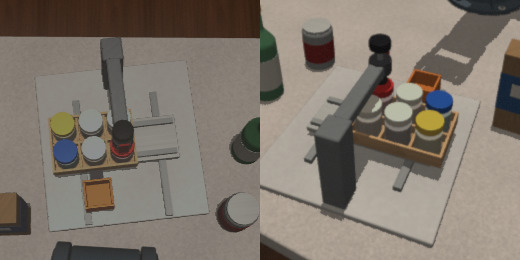

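Red is centred within about 1 mm and all six jars are upright. Next I go over the knob.

move_arm --delta_pos '[[0.287,0.063,0.03],[0.287,0.063,0.03],[0.287,0.063,0.03],[0.287,0.063,0.03],[0.287,0.063,0.03],[0.287,0.063,0.03],[0.287,0.063,0.03],[0.287,0.063,0.03]]' --turn '[[0,0,0],[0,0,0],[0,0,0],[0,0,0],[0,0,0],[0,0,0],[0,0,0],[0,0,0]]'

```text
t: 5.8
tcp_pos: [0.6801, -0.0001, 0.2631]
tool_rot: [-3.141, 0.002, 0.125]
force: [0.7, 0.2, -1.0]
finger_gap: -0.0001
grasp_force: 0.0
```

move_arm --delta_pos '[[0,0,0],[0,0,0.006],[0,0,0.012],[0,0,0.018],[0,0,0.024],[0,0,0.026],[0,0,0.028],[0,0,0.03]]' --turn '[[0,0,0],[0,0,0],[0,0,0],[0,0,0],[0,0,0],[0,0,0],[0,0,0],[0,0,0]]'

```text
t: 6.47
tcp_pos: [0.675, 0.0005, 0.2379]
tool_rot: [3.142, -0.0, 0.126]
force: [-0.5, 0.2, 0.4]
finger_gap: -0.0
grasp_force: 0.0
```

```bash
python3 go.py .6748 .0003 .237; python3 -c "from plant import env;print(env.state()['force'])"
```

```text
[6.750e-01 5.000e-04 2.379e-01]
[-0.0002  0.0001  0.0009]
[ 0.     -0.0002 -0.    ]
[-0.47688188  0.16663129  0.4377923 ]
```

move_arm --delta_pos '[[0,0,0.003],[0,0,0.006],[0,0,0.008],[0,0,0.01],[0,0,0.012],[0,0,0.014],[0,0,0.0155],[0,0,0.0155]]' --turn '[[0,0,0],[0,0,0],[0,0,0],[0,0,0],[0,0,0],[0,0,0],[0,0,0],[0,0,0]]'

```text
t: 7.13
tcp_pos: [0.6752, 0.0004, 0.2229]
tool_rot: [3.141, -0.001, 0.126]
force: [-4.2, 0.2, 7.1]
finger_gap: 0.0001
grasp_force: 3.4
```

move_arm --delta_pos '[[0,0,0.001],[0,0,0.002],[0,0,0.002],[0,0,0.003],[0,0,0.003]]' --turn '[[0,0,0],[0,0,0],[0,0,0],[0,0,0],[0,0,0]]'

```text
t: 7.55
tcp_pos: [0.6753, 0.0004, 0.2219]
tool_rot: [3.141, -0.002, 0.126]
force: [-8.6, 0.3, 19.8]
finger_gap: 0.0001
grasp_force: 9.9
```

move_arm --delta_pos '[[0,0,-0.008],[0,0,-0.03],[0,0,-0.055],[-0.03,-0.02,-0.06],[-0.06,-0.04,-0.06],[-0.09,-0.06,-0.06],[-0.09,-0.06,-0.06],[-0.09,-0.06,-0.06]]' --turn '[[0,0,0],[0,0,0],[0,0,0],[0,0,0],[0,0,0],[0,0,0],[0,0,0],[0,0,0]]'

```text
t: 8.22
tcp_pos: [0.5775, 0.0494, 0.2796]
tool_rot: [3.142, -0.001, 0.127]
force: [0.6, 0.3, 1.0]
finger_gap: 0.0003
grasp_force: 0.0
```

```bash
python3 look.py pics/l3.png
```

```text
scene yellow z0.1210 px 479 r0.0266 station mm [ 60.9 120.5]
scene blue z0.1211 px 333 r0.0256 station mm [ -0.  120.1]
scene white z0.1211 r0.0266 [ 1.4 60.3]
scene white z0.1209 r0.0234 [61.1  5.6]
scene white z0.1209 r0.0275 [60.5 59.5]
scene cup [-93.2  63.3] [56.5 62.2]
tcp [579.   48.5 279.4] station [-89.   59.8] F [ 0.6 -0.  -0.3] t 8.3167
```

View pics/l3.png

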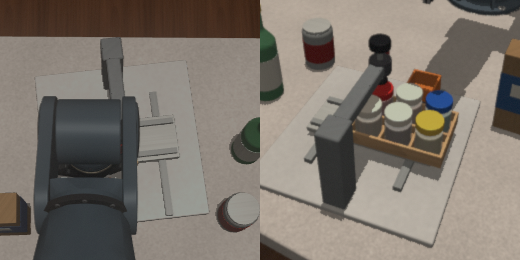

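The scene view shows the knob back up and the jars standing. Red is hidden under the press arm, so I'll check its height once the tray has moved.

move_arm --delta_pos '[[-0.001,0,0.035],[-0.001,0,0.07],[-0.001,0,0.105],[-0.001,0,0.14],[-0.001,0,0.17],[-0.001,0,0.197],[-0.001,0,0.213],[-0.001,0,0.213]]' --turn '[[0,0,0],[0,0,0],[0,0,0],[0,0,0],[0,0,0],[0,0,0],[0,0,0],[0,0,0]]'

```text
t: 8.98
tcp_pos: [0.5762, 0.0479, 0.0622]
tool_rot: [-3.141, 0.006, 0.125]
force: [-0.7, 0.3, -1.0]
finger_gap: -0.0003
grasp_force: 0.0
```

move_arm --delta_pos '[[-0.008,0.007,0],[-0.015,0.014,0],[-0.022,0.025,0],[-0.029,0.037,0],[-0.036,0.049,0],[-0.042,0.061,0],[-0.048,0.073,0],[-0.054,0.085,0]]' --turn '[[0,0,0],[0,0,0],[0,0,0],[0,0,0],[0,0,0],[0,0,0],[0,0,0],[0,0,0]]'

```text
t: 9.65
tcp_pos: [0.5346, -0.0441, 0.067]
tool_rot: [3.141, -0.002, 0.125]
force: [2.1, 3.2, 3.8]
finger_gap: -0.0001
grasp_force: 2.7
```

```bash
python3 look.py
```

```text
top red z0.1118 px 395 r0.0256 station mm [-42.  -74.3]
top yellow z0.1199 px 427 r0.0259 station mm [18.2 45.1]
top blue z0.1199 px 417 r0.0248 station mm [-41.4  45.8]
top white z0.1198 r0.0258 [ 17.3 -74.5]
top white z0.1196 r0.0220 [ 16.3 -26.2]
top white z0.1196 r0.0250 [-40.1 -16. ]
scene red z0.1129 px 285 r0.0258 station mm [-43.6 -78.1]
scene yellow z0.1210 px 392 r0.0270 station mm [16.5 41. ]
scene blue z0.1209 px 307 r0.0253 station mm [-44.1  41. ]
scene white z0.1208 r0.0352 [ 19.8 -84.9]
scene cup [-144.2    4.3] [45.7 27.4]
tcp [533.6 -44.6  66.3] station [-145.7  -26.8] F [-0.1 -0.5 -0.3] t 9.75
```

move_arm --delta_pos '[[-0.006,0.012,0],[-0.01,0.02,0],[-0.014,0.027,0],[-0.016,0.033,0],[-0.017,0.037,0],[-0.018,0.04,0],[-0.018,0.042,0],[-0.018,0.042,0]]' --turn '[[0,0,0],[0,0,0],[0,0,0],[0,0,0],[0,0,0],[0,0,0],[0,0,0],[0,0,0]]'

```text
t: 10.42
tcp_pos: [0.5217, -0.0867, 0.0661]
tool_rot: [3.142, 0.001, 0.126]
force: [-0.7, -0.3, 0.5]
finger_gap: -0.0
grasp_force: 0.0
```

```bash
python3 look.py
```

```text
top red z0.1117 px 409 r0.0255 station mm [ -60.1 -115.1]
top yellow z0.1200 px 96 r0.0242 station mm [-2.5  8.7]
top blue z0.1197 px 431 r0.0248 station mm [-59.8   4.7]
top white z0.1197 r0.0256 [   0.1 -114.9]
top white z0.1199 r0.0254 [  0.3 -55. ]
top white z0.1198 r0.0255 [-59.4 -54.8]
scene red z0.1129 px 276 r0.0263 station mm [ -59. -114.]
scene yellow z0.1208 px 130 r0.0251 station mm [-0.4 10.4]
scene blue z0.1210 px 173 r0.0247 station mm [-60.2   6.5]
scene white z0.1210 r0.0261 [-58.5 -56.1]
scene white z0.1208 r0.0274 [   1.7 -114.8]
scene white z0.1211 r0.0272 [  0.6 -52.9]
scene cup [-161.8  -30.4] [43.8 21. ]
tcp [521.6 -86.4  66.1] station [-162.8  -66.9] F [-0.4  0.3  0.5] t 10.5167
```

move_arm --delta_pos '[[0,0.002,0],[0,0.004,0],[0,0.005,0],[0,0.006,0],[0,0.006,0],[0,0.006,0]]' --turn '[[0,0,0],[0,0,0],[0,0,0],[0,0,0],[0,0,0],[0,0,0]]'

```text
t: 11.02
tcp_pos: [0.5225, -0.0925, 0.0662]
tool_rot: [3.141, -0.0, 0.126]
force: [-1.1, 0.3, -0.5]
finger_gap: -0.0001
grasp_force: 0.1
```

```bash
python3 look.py
```

```text
top red z0.1118 px 405 r0.0255 station mm [ -59.7 -120.7]
top yellow z0.1200 px 82 r0.0254 station mm [-0.4 -1. ]
top blue z0.1199 px 428 r0.0250 station mm [-59.6  -1. ]
top white z0.1198 r0.0257 [   0.2 -120.7]
top white z0.1196 r0.0258 [  0.1 -60.6]
top white z0.1197 r0.0255 [-59.5 -60.8]
scene red z0.1128 px 268 r0.0270 station mm [ -58.2 -119.6]
scene yellow z0.1211 px 76 r0.0228 station mm [1.2 7.6]
scene blue z0.1208 px 132 r0.0243 station mm [-60.1   4.8]
scene white z0.1208 r0.0279 [-57.6 -64.2]
scene white z0.1208 r0.0281 [   3.4 -120.2]
scene white z0.1209 r0.0272 [  0.6 -60.3]
scene cup [-159.8  -34.6] [42.5 16.8]
tcp [522.6 -92.5  66.3] station [-162.6  -73. ] F [ 0.  -0.1  0.4] t 11.1167
```

move_arm --delta_pos '[[0.011,-0.011,0],[0.011,-0.011,0],[0.011,-0.011,-0.03],[0.011,-0.011,-0.065],[0.011,-0.011,-0.1],[0.011,-0.011,-0.14],[0.011,-0.011,-0.18],[0.03,-0.018,-0.2]]' --turn '[[0,0,0],[0,0,0],[0,0,0],[0,0,0],[0,0,0],[0,0,0],[0,0,0],[0,0,0]]'

```text
t: 11.78
tcp_pos: [0.5495, -0.072, 0.2713]
tool_rot: [3.139, -0.004, 0.125]
force: [0.2, 0.4, -0.2]
finger_gap: -0.0
grasp_force: 0.0
```

move_arm --delta_pos '[[0.03,-0.013,0],[0.06,-0.026,0],[0.09,-0.037,0],[0.12,-0.05,0],[0.133,-0.055,0],[0.133,-0.055,0],[0.133,-0.055,0.015],[0.133,-0.055,0.02]]' --turn '[[0,0,0],[0,0,0],[0,0,0],[0,0,0],[0,0,0],[0,0,0],[0,0,0],[0,0,0]]'

```text
t: 12.45
tcp_pos: [0.6742, 0.0001, 0.2445]
tool_rot: [-3.141, 0.002, 0.126]
force: [-0.3, -0.0, -0.8]
finger_gap: 0.0
grasp_force: 0.0
```

```bash
python3 look.py; python3 go.py .6748 .0003 .237
```

```text
top red z0.1116 px 438 r0.0256 station mm [ -59.8 -120.6]
top white z0.1194 r0.0257 [   0.2 -120.8]
top cup [-150.2  -83.7] [61.5 15.3]
scene red z0.1128 px 270 r0.0270 station mm [ -58.2 -119.6]
scene white z0.1209 r0.0278 [-57.7 -64.7]
scene white z0.1207 r0.0281 [   3.4 -120.2]
scene white z0.1208 r0.0263 [ -0.4 -63.6]
scene cup [-161.1  -32.4] [43.8 16.3]
tcp [674.1  -0.  245.1] station [-0.7 -0.2] F [-0.9 -0.3  1.6] t 12.55
[ 0.6741 -0.      0.2451]
[ 0.0007 -0.0002  0.0081]
[-0.0001  0.0008 -0.0001]
```

move_arm --delta_pos '[[0.0005,0,0.004],[0.0005,0,0.008],[0.0005,0,0.011],[0.0005,0,0.013],[0.0005,0,0.0155],[0.0005,0,0.018],[0.0005,0,0.0205],[0.0005,0,0.0225]]' --turn '[[0,0,0],[0,0,0],[0,0,0],[0,0,0],[0,0,0],[0,0,0],[0,0,0],[0,0,0]]'

```text
t: 13.22
tcp_pos: [0.6757, 0.0003, 0.2246]
tool_rot: [3.141, -0.001, 0.126]
force: [-3.4, -1.7, 10.2]
finger_gap: -0.0
grasp_force: 4.9
```

move_arm --delta_pos '[[0,0,0.001],[0,0,0.002],[0,0,0.003],[0,0,0.0035],[0,0,0.0035]]' --turn '[[0,0,0],[0,0,0],[0,0,0],[0,0,0],[0,0,0]]'

```text
t: 13.63
tcp_pos: [0.6757, 0.0003, 0.2219]
tool_rot: [3.141, -0.001, 0.126]
force: [-5.5, -1.1, 14.1]
finger_gap: -0.0
grasp_force: 6.8
```

move_arm --delta_pos '[[0,0,0.001],[0,0,0.001],[0,0,0.001]]' --turn '[[0,0,0],[0,0,0],[0,0,0]]'

```text
t: 13.88
tcp_pos: [0.6758, 0.0003, 0.2219]
tool_rot: [3.141, -0.002, 0.126]
force: [-7.6, -2.4, 20.1]
finger_gap: -0.0002
grasp_force: 9.7
```

move_arm --delta_pos '[[0,0,-0.01],[0,0,-0.03],[0,0,-0.06],[-0.03,0.012,-0.065],[-0.065,0.026,-0.065],[-0.1,0.04,-0.065],[-0.135,0.055,-0.065],[-0.15,0.06,-0.065]]' --turn '[[0,0,0],[0,0,0],[0,0,0],[0,0,0],[0,0,0],[0,0,0],[0,0,0],[0,0,0]]'

```text
t: 14.55
tcp_pos: [0.5311, -0.0792, 0.284]
tool_rot: [3.142, 0.001, 0.125]
force: [-0.4, -0.4, 0.1]
finger_gap: -0.0004
grasp_force: 0.0
```

```bash
python3 look.py
```

```text
top yellow z0.1119 px 83 r0.0252 station mm [-0.3 -0.7]
top blue z0.1199 px 330 r0.0248 station mm [-59.6  -0.4]
scene red z0.1130 px 269 r0.0261 station mm [ -59.1 -120. ]
scene yellow z0.1130 px 60 r0.0225 station mm [-0.4  5.8]
scene blue z0.1209 px 129 r0.0227 station mm [-61.8   5. ]
scene white z0.1208 r0.0276 [-57.3 -64.2]
scene white z0.1207 r0.0281 [   3.4 -120.2]
scene white z0.1209 r0.0272 [  0.6 -60.3]
scene cup [-161.8  -31.7] [43.8 16.3]
tcp [532.5 -78.7 284.5] station [-151.1  -60.6] F [-0.  -0.4 -0.1] t 14.65
```

move_arm --delta_pos '[[0.001,0,0.035],[0.001,0,0.07],[0.001,0,0.105],[0.001,0,0.14],[0.001,0,0.17],[0.001,0,0.2],[0.001,0,0.218],[0.001,0,0.218]]' --turn '[[0,0,0],[0,0,0],[0,0,0],[0,0,0],[0,0,0],[0,0,0],[0,0,0],[0,0,0]]'

```text
t: 15.32
tcp_pos: [0.5338, -0.0768, 0.0623]
tool_rot: [-3.139, 0.006, 0.126]
force: [0.7, 0.2, -1.8]
finger_gap: -0.0001
grasp_force: 0.0
```

move_arm --delta_pos '[[0.008,0,0],[0.015,0,0],[0.022,0,0],[0.029,0,0],[0.036,0,0],[0.043,0,0],[0.05,0,0],[0.056,0,0]]' --turn '[[0,0,0],[0,0,0],[0,0,0],[0,0,0],[0,0,0],[0,0,0],[0,0,0],[0,0,0]]'

```text
t: 15.98
tcp_pos: [0.5918, -0.0706, 0.0665]
tool_rot: [3.141, -0.001, 0.126]
force: [-1.6, -0.8, 2.2]
finger_gap: -0.0001
grasp_force: 1.2
```

move_arm --delta_pos '[[0.005,0,0],[0.009,0,0],[0.012,0,0],[0.014,0,0],[0.016,0,0],[0.018,0,0],[0.018,0,0],[0.018,0,0]]' --turn '[[0,0,0],[0,0,0],[0,0,0],[0,0,0],[0,0,0],[0,0,0],[0,0,0],[0,0,0]]'

```text
t: 16.65
tcp_pos: [0.6089, -0.0684, 0.0662]
tool_rot: [3.142, -0.001, 0.126]
force: [-0.3, -0.8, 0.1]
finger_gap: 0.0002
grasp_force: 0.0
```

```bash
python3 look.py
```

```text
top yellow z0.1121 px 67 r0.0179 station mm [59.3 16.2]
top white z0.1196 r0.0255 [  58.8 -120.6]
top white z0.1199 r0.0254 [ 58.8 -60.8]
scene red z0.1128 px 317 r0.0266 station mm [  -0.2 -120.1]
scene yellow z0.1129 px 117 r0.0204 station mm [59.4 13.4]
scene white z0.1210 r0.0264 [  0.5 -60.8]
scene white z0.1207 r0.0290 [  62.2 -120.5]
scene white z0.1208 r0.0271 [ 59.5 -61.6]
tcp [608.8 -68.4  66.2] station [-74.1 -59.9] F [ 0.7 -0.9  0.1] t 16.75
```

move_arm --delta_pos '[[0.001,0,0],[0.001,0,0],[0.001,0,0],[-0.015,0,0],[-0.015,0,-0.02],[-0.015,0,-0.055],[-0.015,0,-0.09],[-0.015,0,-0.13]]' --turn '[[0,0,0],[0,0,0],[0,0,0],[0,0,0],[0,0,0],[0,0,0],[0,0,0],[0,0,0]]'

```text
t: 17.42
tcp_pos: [0.5932, -0.0702, 0.1969]
tool_rot: [-3.141, 0.002, 0.126]
force: [1.4, 0.3, 1.0]
finger_gap: 0.0001
grasp_force: 0.0
```

move_arm --delta_pos '[[-0.02,0,-0.03],[-0.06,0,-0.06],[-0.1,0,-0.09],[-0.14,0,-0.09],[-0.18,0,-0.09],[-0.2,0,-0.09],[-0.2,0,-0.09]]' --turn '[[0,0,0],[0,0,0],[0,0,0],[0,0,0],[0,0,0],[0,0,0],[0,0,0]]'

```text
t: 18.0
tcp_pos: [0.3914, -0.0953, 0.2866]
tool_rot: [3.141, 0.0, 0.125]
force: [-0.2, 0.0, -0.1]
finger_gap: 0.0004
grasp_force: 0.0
```

```bash
python3 look.py
```

```text
top red z0.1117 px 424 r0.0253 station mm [  -0.9 -120.8]
top yellow z0.1119 px 54 r0.0169 station mm [60.2 15. ]
top blue z0.1199 px 59 r0.0239 station mm [-2.6 -0.8]
top white z0.1197 r0.0255 [  59.1 -120.6]
top white z0.1199 r0.0254 [ 59.  -60.9]
top white z0.1198 r0.0259 [ -0.7 -60.6]
top cup [-90.6 -60.5] [62.5 61.3]
scene red z0.1130 px 315 r0.0263 station mm [  -0.  -119.4]
scene yellow z0.1127 px 85 r0.0209 station mm [58.4 13.5]
scene white z0.1209 r0.0266 [  0.  -59.5]
scene white z0.1209 r0.0268 [  59.8 -120. ]
scene white z0.1208 r0.0268 [ 59.8 -60.5]
scene cup [-97.7 -83.1] [46.8 15.7]
tcp [395.2 -95.6 286.9] station [-289.4  -60.1] F [ 0.6  0.4 -0.3] t 18.1
```

move_arm --delta_pos '[[0.289,-0.06,0.02],[0.289,-0.06,0.02],[0.289,-0.06,0.02],[0.289,-0.06,0.02],[0.289,-0.06,0.02],[0.289,-0.06,0.02],[0.289,-0.06,0.02],[0.289,-0.06,0.02]]' --turn '[[0,0,0],[0,0,0],[0,0,0],[0,0,0],[0,0,0],[0,0,0],[0,0,0],[0,0,0]]'

```text
t: 18.77
tcp_pos: [0.6794, 0.0033, 0.2626]
tool_rot: [-3.141, 0.001, 0.128]
force: [-0.7, 0.3, -0.3]
finger_gap: 0.0001
grasp_force: 0.0
```

move_arm --delta_pos '[[0,0,0],[0,0,0.007],[0,0,0.014],[0,0,0.02],[0,0,0.024],[0,0,0.028],[0,0,0.028]]' --turn '[[0,0,0],[0,0,0],[0,0,0],[0,0,0],[0,0,0],[0,0,0],[0,0,0]]'

```text
t: 19.35
tcp_pos: [0.6741, 0.0001, 0.2375]
tool_rot: [-3.141, 0.001, 0.125]
force: [0.4, 0.0, -0.8]
finger_gap: 0.0
grasp_force: 0.0
```

move_arm --delta_pos '[[0.0005,0,0.003],[0.0005,0,0.006],[0.0005,0,0.008],[0.0005,0,0.01],[0.0005,0,0.012],[0.0005,0,0.014],[0.0005,0,0.0155],[0.0005,0,0.0165]]' --turn '[[0,0,0],[0,0,0],[0,0,0],[0,0,0],[0,0,0],[0,0,0],[0,0,0],[0,0,0]]'

```text
t: 20.02
tcp_pos: [0.6752, 0.0003, 0.2227]
tool_rot: [3.141, -0.001, 0.126]
force: [-5.3, -1.2, 10.3]
finger_gap: -0.0003
grasp_force: 5.1
```

move_arm --delta_pos '[[0,0,0.001],[0,0,0.0015],[0,0,0.002],[0,0,0.002],[0,0,0.002]]' --turn '[[0,0,0],[0,0,0],[0,0,0],[0,0,0],[0,0,0]]'

```text
t: 20.43
tcp_pos: [0.6753, 0.0003, 0.2219]
tool_rot: [3.141, -0.002, 0.126]
force: [-7.4, -0.3, 15.9]
finger_gap: -0.0001
grasp_force: 8.2
```

At the stop again. I push 1 mm more to be sure, then lift and retreat.

move_arm --delta_pos '[[0,0,0.001],[0,0,0.001],[0,0,-0.01],[0,0,-0.03],[0,0,-0.06],[-0.03,0,-0.07],[-0.07,0,-0.07],[-0.11,0,-0.07]]' --turn '[[0,0,0],[0,0,0],[0,0,0],[0,0,0],[0,0,0],[0,0,0],[0,0,0],[0,0,0]]'

```text
t: 21.1
tcp_pos: [0.5649, -0.0134, 0.2897]
tool_rot: [3.141, -0.001, 0.126]
force: [0.2, 0.3, 0.5]
finger_gap: 0.0001
grasp_force: 0.0
```

move_arm --delta_pos '[[-0.04,0,0],[-0.08,0,0],[-0.12,0,0],[-0.16,0,0],[-0.18,0,0],[-0.19,0,0],[-0.19,0,0],[-0.19,0,0]]' --turn '[[0,0,0],[0,0,0],[0,0,0],[0,0,0],[0,0,0],[0,0,0],[0,0,0],[0,0,0]]'

```text
t: 21.77
tcp_pos: [0.3784, -0.0373, 0.2901]
tool_rot: [3.141, -0.001, 0.125]
force: [-0.0, -0.8, -0.4]
finger_gap: -0.0001
grasp_force: 0.0
```

```bash
python3 look.py pics/end.png
```

```text
top red z0.1119 px 424 r0.0252 station mm [  -0.8 -120.7]
top yellow z0.1114 px 56 r0.0169 station mm [60.2 15. ]
top blue z0.1115 px 60 r0.0238 station mm [-1.5 -1. ]
top white z0.1197 r0.0255 [  59.1 -120.6]
top white z0.1198 r0.0255 [ 59.2 -60.9]
top white z0.1196 r0.0255 [ -0.7 -61. ]
top cup [-90.5 -60.4] [62.2 61.4]
scene red z0.1128 px 313 r0.0263 station mm [  -0.  -119.4]
scene yellow z0.1129 px 84 r0.0187 station mm [60.4 15.4]
scene white z0.1209 r0.0266 [  0.  -59.5]
scene white z0.1208 r0.0301 [  57.2 -120.9]
scene white z0.1209 r0.0268 [ 59.8 -60.5]
scene cup [-97.8 -84.1] [46.8 13.8]
tcp [378.7 -37.1 289.7] station [-298.5   -0. ] F [0.5 0.8 0.1] t 21.8667
```

View pics/end.png

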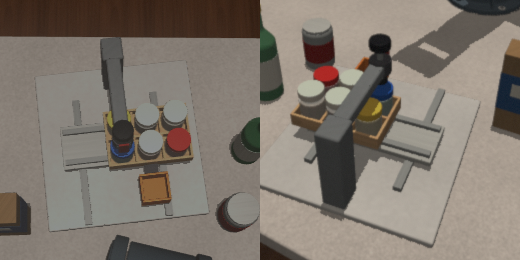

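The picture shows all six jars upright, with blue under the raised knob at about (122,133) on the left and (380,45) on the right. Red, yellow and blue are home at about 113 mm, the white lids are still raised, and the bystanders have not moved.

```bash
python3 -c "from plant import env;print(env.hand_in())"
```

```text
the job is handed in; nothing more can be done
None
```

The red, yellow and blue lids were each centred under the press and pushed fully home, in that order. The white lids are still raised, all six jars stand in their compartments, and the knob is up with the tray at rest; I handed it in at about 22 s (no verdict was returned).

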